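Prove a curved safety edge with the fingertips, then reset it

ROBOT

A 6-joint arm with a two-finger parallel gripper is mounted at the origin on a cart in front of the work surface, level with it; the furniture and walls round the work are solid. World frame = base frame: x ahead of the robot, y to its left, z up, the work surface at z = 0. Lengths are in m, angles in degrees, forces in N, time in s.
With the tool pointing down it reaches from about 0.4 to 0.825 m from the base axis. Payload 7 kg.
Tool frame: the origin (TCP) lies midway between the tips of the shut fingers; the grasp point (between the pads) lies r.grip_depth behind it (r.grip_depth is the distance from the TCP to the grasp point, in m); z points along the fingers, y is the line along which they close (so a half turn about z gives the same grasp; the last joint's range is limited). The gripper opens to 88 mm and grips with 3 to 60 N. Pads are 19 mm wide; open, the fingers measure 130 mm over their backs; the gripper's body (78 mm by 193 mm) begins 47 mm behind the grasp point.
Start: joints at [82.855, 20.546, 0.682, 0, -70.136, -16.507], TCP at [0.271, 0.618, 0.227] pointing down, gripper open.
Joint ranges: [-176.03, 176.03], [-82.01, 121.73], [-58.28, 71.71], [-173.87, 95.51], [-174.79, -0.11], [-173.66, 173.66]. Speed limits (degrees/s): [136.94, 136.94, 172.46, 180, 180, 180].

INTERFACE

Orientations are given as [roll, pitch, yaw] about the fixed x, y, z axes, in that order (R = Rz(yaw) Ry(pitch) Rx(roll)).
In Python, from plant import r, optics, sensors gives the robot as it stands (r), with the cameras (optics) and the readings (sensors).
- The arm moves only by the tool nudge_tcp, called after ">>>" by a JSON object that holds its "op" and its "data". Schema: {"type":"object","properties":{"steps":{"type":"array","items":{"type":"array","prefixItems":[{"type":"array","items":{"type":"number"},"minItems":3,"maxItems":3},{"type":"array","items":{"type":"number"},"minItems":3,"maxItems":3}],"minItems":2,"maxItems":2},"minItems":1,"maxItems":12},"jaw":{"type":"number"},"force":{"type":"number"},"only":{"type":"string"},"quiet":{"type":"boolean"},"lines":{"type":"string"}},"required":["steps"],"additionalProperties":false}. steps is a list of rows, 1 to 12 of them, each written [[dx, dy, dz], [rx, ry, rz]]: dx, dy, dz in normalised numbers (1 is 1000 mm), then a rotation vector rx, ry, rz in normalised numbers (1 is 60 degrees); each row is the pose to reach, as a shift and turn from the pose commanded when the call began, along the tool's axes at that moment; what a row does not reach only later rows make up. A row lasts 1/12 s, in which the tool goes at most 0.0417 m and 7.16 degrees, less where a joint would pass 70% of its speed; a pose out of reach is approached as far as the arm can. jaw is the finger opening in m, set as the call begins (left out keeps the last). The fingers move at their own pace and stop on an object; force is the grip in N (left out, the last holds). Time passes only in rows, so rows that do not move let the fingers close. The tool returns the time, the measured TCP pose, the force, the opening and the grip force at its end. only (a regular expression) keeps the lines of the reply that match it, lines (a string "A,B") keeps lines A to B, and quiet returns only ok. Shift and turn numbers lie between -1 and 1, and a call with a number outside is refused. Input that does not fit is refused with a message, and nothing moves.
- sensors.get_state(): the state, without advancing time (a new reading comes with each control period).
- optics.capture(name): name is "scene" or "top" or "wrist"; returns a dict with "frame" (384x512x3 uint8, red, green, blue), "z_map" (384x512 float32, m along the optical axis (not along the pixel's ray), 0 where there is no reading), "fx", "fy", "cx", "cy" (pixels), "cam_to_world" (4x4, takes a point from camera to world coordinates). Camera axes: x right, y down, z forward; pixel columns grow to the right and rows downward; lengths in m; the calibration is good to about 2 mm. A picture is of the moment at which its call begins.
- r.close_job(): hands the job in; it is judged then, once.
The state is a dict: "time_s": time; "joints": joint angles; "qd": joint speeds; "joint_torque": joint torques, N m; "tcp_pos": TCP position; "eef_rot": TCP orientation; "contact_force": force on the tool from outside, world axes, zero at the start; "moment": the same for the moment, N m; "gripper_width": finger opening in m; "gripper_force": force on a finger pad.
Only numpy, scipy, OpenCV 4.12 (cv2) and the standard library are available. Lean on these libraries where they do the work, as an engineer would, in place of code of your own. Each camera call takes 0.05 s, during which the arm holds its last target. There are 200 camera calls.

TASK

Prove the curved, black and yellow safety edge: touch its sprung bar at the green-capped end and run the fingertips along the whole curve to the grey-capped end in one unbroken stroke, keeping the bar lightly pressed all the way but never pushing it down to its stop. Then press the blue reset button down and let go of it. Come down on the bar and lift off it only at its ends, pick nothing up, and leave the loose things lying around undisturbed.

Things in the scene. Friction and masses are not known exactly. Their poses are not given: they have to be found in the camera images.
- edge_unit: Safety edge unit fixed to the bench: an aluminium channel, 40 mm wide and 34 mm high, bent to an arc, with the striped bar standing up in it. Origin on the bench top near the middle of the unit. In its own frame the bar's centre line is the arc (x, y) = (0.12 - 0.14 cos t, 0.14 sin t) m with t from -0.80 to +0.80 rad (arc length 224 mm, bulging towards -x); z is up.
- arc_center (a point): Centre of the arc, in the unit's frame at x = 0.12, y = 0, level with the top of the unpressed bar (53 mm over the bench). The bar's centre line lies 140 mm from it. Axes as the edge unit's.
- bar (a joint): How far the striped bar is down, in m: 0 at rest, 0.012 at its stop; pressed from 0.0015, at its stop beyond 0.011. One rigid piece, 18 mm wide, round top 53 mm above the bench at rest; sinks level wherever pressed; springs start at 2 N, reach the stop at 10 N, and lift it again. The point midway between the finger pads must stay over the bar, so close the fingers.
- bar_mid (a point): Top of the unpressed striped bar at the middle of the arc (moves down with the bar).
- green_cap: Green square end cap, 34 mm square, with a low dome, top 42 mm above the bench, fixed just past one end of the bar (which end varies): the stroke starts at this end. Its centre lies on the same arc, in the unit's frame at t = +1.00 or -1.00 rad, 28 mm along the arc past the end of the bar. Origin under its centre, 6 mm above the bench.
- grey_cap: Grey end cap of the same shape at the other end of the bar: the stroke ends here. Origin under its centre.
- reset_button (a joint): Travel of the blue reset button in m: 0 up, 0.006 fully down (about 5 N, sprung); it counts as pressed beyond 0.004.
- reset_button_top (a point): Centre of the top of the blue reset button, 32 mm across, 58 mm above the bench, on a small white control box (60x90x36 mm, fixed) in front of the wooden clamping jig; pressed straight down.
- moulding_offcut_4: Loose white mitred moulding offcut, 87x55x17 mm, between edge unit and button; leave it alone. Origin under its centre.
- spacer_block: Loose wooden spacer block, 40x140x22 mm, long along its y, beyond the edge unit; leave it alone. Origin under its centre.
- tape_measure: Loose tape measure standing on its base, 36x87x64 mm, on the right beyond the button; leave it alone. Origin under its centre.

How it is judged:
By the outcome, as a careful person would: the job done as asked, in the order asked, and still so for the second after the job is handed in, with the robot touching nothing.
It also fails if it takes over 48 s, if anything falls off the work surface, if the arm or the gripper's body presses on something with over 40 N, if the wrist force passes 120 N, or if a joint passes its speed limit or range.

## Working session

There is one attempt and no reset: what is moved stays moved. The work goes in short steps, Python scripts to look and compute and a tool call to move; the robot and the scene stay as the last step left them, time stands still between calls to the robot, and variables do not carry over. Pictures are saved under pics/ and viewed, at most 10 in all, crops included, and the job is handed in when it is done.

```bash
ls; mkdir -p pics; python3 - <<'E'
from plant import r, optics, sensors
import cv2,numpy as np
s=sensors.get_state();print(s['time_s'],s['tcp_pos'],s['eef_rot'],s['gripper_width'],r.grip_depth)
for n in("top","scene"):
    c=optics.capture(n);np.savez(f'{n}.npz',**c);cv2.imwrite(f'pics/{n}.png',c['frame'][:,:,::-1]);print(n,c['fx'],c['cam_to_world'].round(3).tolist())
E
```

```text
pics
plant.py
0.0 [0.27061697 0.61784005 0.22562047] [ 1.79904652e+02 -8.02428235e-03 -2.36573065e+01] 0.08780979657263022 0.0188
top 352.60000473039327 [[0.013, -0.984, 0.176, 0.356], [-1.0, -0.015, -0.014, 0.117], [0.017, -0.176, -0.984, 0.887], [0.0, 0.0, 0.0, 1.0]]
scene 350.56862372707224 [[0.542, -0.519, 0.661, -0.071], [-0.84, -0.333, 0.428, -0.254], [-0.001, -0.787, -0.617, 0.624], [0.0, 0.0, 0.0, 1.0]]
```

View pics/top.png

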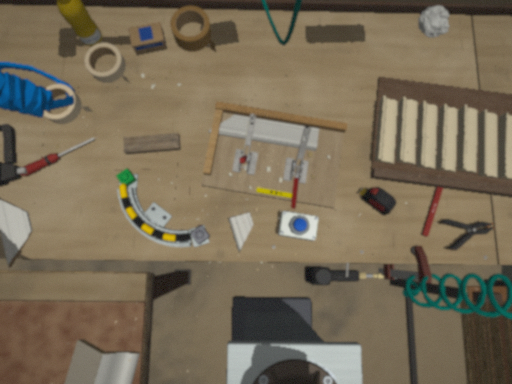

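View pics/scene.png

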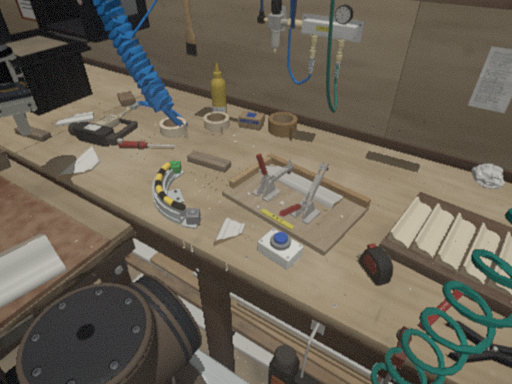

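The top view shows the green cap at (126,177), the grey cap at (201,235), the bar bulging down and left between them, and the blue button at (300,226). The scene view agrees with this.

```bash
cat > h.py <<'E'
import cv2,numpy as np
from scipy.optimize import least_squares
def load(n): return dict(np.load(n+'.npz'))
def ray(c,uv,z):
    uv=np.atleast_2d(uv).astype(float); M=c['cam_to_world']
    d=np.c_[(uv[:,0]-c['cx'])/c['fx'],(uv[:,1]-c['cy'])/c['fy'],np.ones(len(uv))]@M[:3,:3].T
    return M[:3,3]+d*((z-M[2,3])/d[:,2])[:,None]
def mask(c,lo,hi,box):
    h=cv2.cvtColor(c['frame'],cv2.COLOR_RGB2HSV); m=cv2.inRange(h,np.array(lo),np.array(hi))
    k=np.zeros_like(m);x0,y0,x1,y1=box;k[y0:y1,x0:x1]=1
    v,u=np.nonzero(m*k);return np.c_[u,v]
def cloud(c):
    v,u=np.mgrid[:384,:512];z=c['z_map'];M=c['cam_to_world']
    p=np.stack([(u-c['cx'])/c['fx']*z,(v-c['cy'])/c['fy']*z,z],-1);return p@M[:3,:3].T+M[:3,3]
E
python3 - <<'E'
from h import *
for n,yb,gb,bb in(("top",(110,170,215,250),(110,165,140,190),(285,212,312,240)),("scene",(145,155,205,225),(165,158,185,175),(268,228,296,252))):
    c=load(n);P=cloud(c)
    y=mask(c,(20,110,110),(35,255,255),yb);g=mask(c,(45,90,60),(85,255,255),gb);b=mask(c,(100,120,60),(125,255,255),bb)
    Y=ray(c,y,.052)[:,:2];
    pz=P[y[:,1],y[:,0]];print(n,len(y),len(g),len(b),'z yellow',np.percentile(pz[:,2],[5,50,95]).round(4))
    f=least_squares(lambda p:np.hypot(*(Y-p).T)-.14,Y.mean(0)+[.08,-.1],loss='soft_l1',f_scale=.003)
    print('centre',f.x.round(4),'rms',np.sqrt(np.mean(f.fun**2)).round(4))
    G=ray(c,g.mean(0),.041)[0];B=ray(c,b.mean(0),.057)[0]
    print('green',G.round(4),'az',np.degrees(np.arctan2(*(G[:2]-f.x)[::-1])),'r',np.hypot(*(G[:2]-f.x)),'button',B.round(4), P[b[:,1],b[:,0]].mean(0).round(4))
    a=np.degrees(np.arctan2(*(Y-f.x).T[::-1]))%360;print('yellow az',a.min(),a.max())
P=cloud(load('top'))
print('heights round button/jig'); print((P[100:250:6,205:350:8,2]*1000).round().astype(int))
c=load('top');im=np.hstack([cv2.resize(c['frame'][165:255,105:225],(480,360),interpolation=2)]);cv2.imwrite('pics/c.png',im[:,:,::-1])
E
```

```text
top 390 194 128 z yellow [0.0451 0.0516 0.0546]
centre [0.5344 0.2776] rms 0.005
green [0.5419 0.4147 0.041 ] az 86.8601079884152 r 0.1373025366657343 button [ 0.4296 -0.0086  0.057 ] [ 0.4295 -0.0084  0.0581]
yellow az 94.41156285358885 177.5716926429595
scene 196 90 102 z yellow [0.0448 0.0514 0.0536]
centre [0.5278 0.2737] rms 0.0054
green [0.5271 0.4003 0.041 ] az 90.32065663564128 r 0.12663997208184133 button [ 0.4262 -0.0099  0.057 ] [ 0.4258 -0.0102  0.0576]
yellow az 93.73985188504743 177.63799952232932
heights round button/jig
[[  3   3   1  -1   3   1  -1   0   2  -2  -1   1   0   2   1   3   0   1
   -1]
 [ -2   1  40  39  44  42   1   2   1   4  -1   0   1   0   4   3   2   3
    3]
 [  0   2  44  29  38  43  45  44  43  41   0  -2   0   1   1  -2   0   2
    0]
 [  3  42  32  24  25  28  66  25  37  42  42  46  41  42  41  -2   0   1
    1]
 [  1  44  29  29  27  26  59  24  25  26  28  21  30  39  44  46  42  44
    1]
 [ -2  43  36  35  34  31  29  26  28  24  26  24  27 138  24  18  26  37
    0]
 [  0  40  17  22  27  32  35  37  34  32  31  28  30  26  27  18  19  1
[... 767 characters left out ...]
   6  15  19  23  86  17  18  16  20  18  -3
    2]
 [887  -4  -1   0  -2  -1   1   1   2   0   0  92  19  18  19  17  18   0
    0]
 [ -1  -2   2   0   2   0   1  -1   2   0   0  88   1   1   1  -3   1   2
  887]
 [ -3  -1   0  -2   2   7   0  -3   1  -3  38  35  37   0  -2   2   4   0
    1]
 [ -1   3  -1  12  13   5  -3   1  -2  -1  34  48  59  40  35   1   3  -5
   -1]
 [  0   2   1   0  12   7   1   1  -2   1  36  53  58  35   1  -1  -2  -2
    2]
 [ 33   0  -1  -1  16  11  -1  -1   1   4  36  47  49  36  -1   0   1  -1
    1]
 [ 32   2  -1   3  15  11   0  -1   0   2   2  -1  34  36  -1  -1   1   0
    1]
 [  1  -1   0  -3  14  -1  -2   1  -2   1   2   0   0   0   0  -3   2   1
   -2]]
```

View pics/c.png

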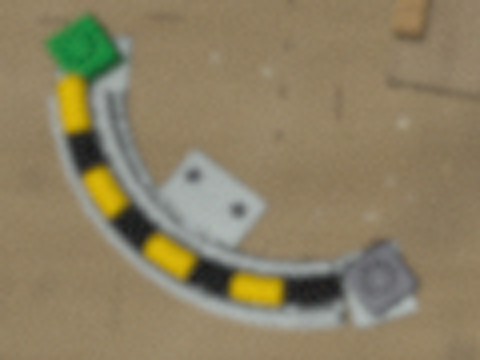

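The crop shows the bar clearly, running from its green end at about (123,184) to its grey end at about (190,238). Next I move above the unit with the fingers closed and yaw 0, and measure with the wrist camera.

The manual's scale: turns go in shares of 60 degrees. Converting my numbers, -23.66 degrees / 60 = -0.3943.

>>> {"op": "nudge_tcp", "data": {"steps": [[[0.02, 0.01, 0], [0, 0, -0.0333]], [[0.055, 0.025, 0], [0, 0, -0.0833]], [[0.09, 0.04, 0], [0, 0, -0.1333]], [[0.125, 0.055, 0], [0, 0, -0.1833]], [[0.16, 0.07, 0], [0, 0, -0.2333]], [[0.195, 0.087, 0], [0, 0, -0.2833]], [[0.23, 0.104, 0], [0, 0, -0.3333]], [[0.258, 0.116, 0], [0, 0, -0.375]], [[0.271, 0.121, 0], [0, 0, -0.3943]], [[0.271, 0.121, 0], [0, 0, -0.3943]], [[0.271, 0.121, 0], [0, 0, -0.3943]]], "jaw": 0, "force": 10}}

```text
time_s: 1.02
tcp_pos: [0.4709, 0.3979, 0.2262]
eef_rot: [180.0, 0.0, -0.1]
contact_force: [-0.7, 0.3, 0.9]
gripper_width: 0.0199
gripper_force: 0.0
```

```bash
python3 - <<'E'
from plant import r, optics, sensors
import cv2,numpy as np
s=sensors.get_state();print(s['time_s'],s['tcp_pos'],s['eef_rot'],s['qd'].round(2),s['contact_force'])
for n in("wrist",):
    c=optics.capture(n);np.savez(f'{n}.npz',**c);cv2.imwrite(f'pics/{n}.png',c['frame'][:,:,::-1]);print(n,c['fx'],c['cam_to_world'].round(3).tolist())
E
```

```text
1.0167 [0.47089557 0.39788003 0.22619089] [ 1.79973901e+02  2.86053670e-02 -1.29605855e-01] [ 1.75  0.03  0.11 -0.06  0.15 -0.77] [-0.69900151  0.28418998  0.85143529]
wrist 291.6633897808145 [[-0.003, -0.97, -0.244, 0.536], [-1.0, 0.002, 0.001, 0.398], [-0.001, 0.244, -0.97, 0.384], [0.0, 0.0, 0.0, 1.0]]
```

View pics/wrist.png

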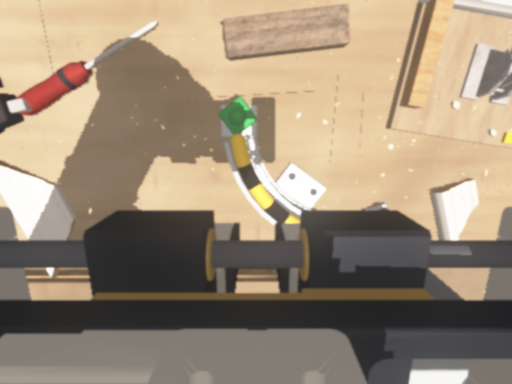

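The wrist view shows the green cap at (238,115) and the first half of the bar, but the gripper hides the rest. I'll back off towards the robot and look again.

>>> {"op": "nudge_tcp", "data": {"steps": [[[-0.03, 0.02, 0], [0, 0, 0]], [[-0.065, 0.04, 0], [0, 0, 0]], [[-0.095, 0.06, 0], [0, 0, 0]], [[-0.12, 0.07, 0], [0, 0, 0]], [[-0.13, 0.08, 0], [0, 0, 0]], [[-0.13, 0.08, 0], [0, 0, 0]], [[-0.13, 0.08, 0], [0, 0, 0]]]}}

```text
time_s: 1.65
tcp_pos: [0.3396, 0.3195, 0.2272]
eef_rot: [-179.9, -0.0, 0.1]
contact_force: [-0.5, 0.8, -0.8]
gripper_width: 0.0007
gripper_force: 0.0
```

```bash
python3 - <<'E'
from plant import r, optics, sensors
import cv2,numpy as np
s=sensors.get_state();print(s['time_s'],s['tcp_pos'],s['eef_rot'],s['gripper_width'],s['contact_force'])
for n in("wrist",):
    c=optics.capture(n);np.savez(f'{n}.npz',**c);cv2.imwrite(f'pics/{n}2.png',c['frame'][:,:,::-1])
E
```

```text
1.65 [0.33963869 0.31945626 0.22721709] [-1.79912742e+02 -3.97255012e-02  1.35319969e-01] 0.0007172285437331402 [-0.46897108  0.7621612  -0.77187202]
```

View pics/wrist2.png

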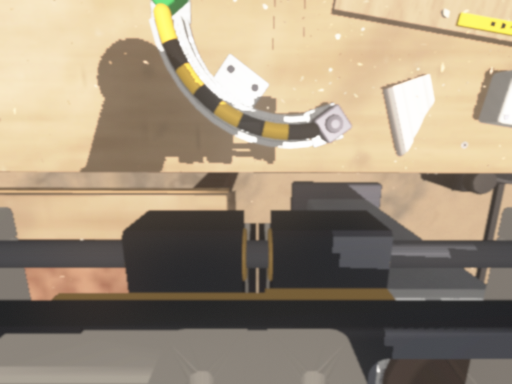

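The second wrist view shows the whole bar and the grey cap's dome at (335,124). Everything above about 45 mm in that area is bar, so I can fit the arc from the depth readings.

```bash
python3 - <<'E'
from h import *
for n,box in(("top",(105,165,215,250)),("wrist",(145,0,360,160)),("scene",(140,150,210,230))):
    c=load(n);P=cloud(c);x0,y0,x1,y1=box;Q=P[y0:y1,x0:x1].reshape(-1,3)
    Q=Q[(Q[:,2]>.0475)&(Q[:,2]<.06)]
    f=least_squares(lambda p:np.hypot(*(Q[:,:2]-p).T)-.14,[.53,.275],loss='soft_l1',f_scale=.003)
    a=np.degrees(np.arctan2(*(Q[:,:2]-f.x).T[::-1]))%360
    print(n,len(Q),'c',f.x.round(4),'rms',np.std(f.fun).round(4),'az pct',np.percentile(a,[0,1,3,97,99,100]).round(1),'ztop',np.percentile(Q[:,2],[50,90]).round(4))
    y=mask(c,(18,110,110),(35,255,255),box); p=P[y[:,1],y[:,0]];p=p[p[:,2]>.046]
    f=least_squares(lambda q:np.hypot(*(p[:,:2]-q).T)-.14,[.53,.275],loss='soft_l1',f_scale=.003);print('  yellow',len(p),f.x.round(4))
w=load('wrist');t=load('top');s=load('scene')
for n,c,uv in(('w',w,(335,124)),('t',t,(199.5,234)),('s',s,(193,214))):print('grey',n,ray(c,uv,.042)[0].round(4))
E
```

```text
top 697 c [0.5346 0.2794] rms 0.0047 az pct [ 95.3  96.5  98.7 189.1 191.  192.6] ztop [0.0517 0.0539]
  yellow 366 [0.5343 0.2783]
wrist 3278 c [0.5344 0.2806] rms 0.0045 az pct [ 94.6  96.6  98.3 188.5 190.6 192.6] ztop [0.0512 0.0527]
  yellow 1765 [0.5343 0.2797]
scene 329 c [0.5314 0.2776] rms 0.0044 az pct [ 94.6  96.7  99.3 189.4 190.5 191.4] ztop [0.0514 0.0533]
  yellow 176 [0.5296 0.2762]
grey w [0.4032 0.2309 0.042 ]
grey t [0.4048 0.2283 0.042 ]
grey s [0.3923 0.2175 0.042 ]
```

The arc centre is at (0.534, 0.2795) and the bar spans azimuth 97.9° to 189.5°, so I'll start at about 99.5°. I move to 22 mm above the green end.

>>> {"op": "nudge_tcp", "data": {"steps": [[[0.02, -0.01, 0], [0, 0, 0]], [[0.053, -0.03, 0], [0, 0, 0]], [[0.086, -0.05, 0.01], [0, 0, 0]], [[0.118, -0.069, 0.03], [0, 0, 0]], [[0.145, -0.085, 0.055], [0, 0, 0]], [[0.163, -0.096, 0.085], [0, 0, 0]], [[0.1706, -0.0989, 0.115], [0, 0, 0]], [[0.1706, -0.0989, 0.14], [0, 0, 0]], [[0.1706, -0.0989, 0.152], [0, 0, 0]], [[0.1706, -0.0989, 0.152], [0, 0, 0]], [[0.1706, -0.0989, 0.152], [0, 0, 0]]]}}

```text
time_s: 2.62
tcp_pos: [0.5114, 0.4178, 0.0743]
eef_rot: [179.9, 0.0, 0.0]
contact_force: [-0.0, -0.1, 1.0]
gripper_width: 0.0002
gripper_force: 0.0
```

```bash
cat > st.py <<'E'
from plant import r, optics, sensors
import numpy as np
# stationary average via camera calls' elapsed time
L=[]
for _ in range(4):
    s=sensors.get_state();L.append(np.r_[s['tcp_pos'],s['eef_rot'],s['contact_force']]);optics.capture('wrist')
print(np.array(L).round(4))
E
python3 st.py
```

```text
[[ 5.114000e-01  4.178000e-01  7.430000e-02  1.799281e+02  1.720000e-02
   2.740000e-02 -4.650000e-02 -1.196000e-01  1.007600e+00]
 [ 5.118000e-01  4.185000e-01  7.570000e-02 -1.799547e+02 -7.210000e-02
   4.460000e-02 -2.804000e-01  5.742000e-01  8.302000e-01]
 [ 5.119000e-01  4.188000e-01  7.650000e-02 -1.798798e+02 -1.183000e-01
   4.790000e-02  4.604000e-01  2.704000e-01  1.117900e+00]
 [ 5.119000e-01  4.188000e-01  7.690000e-02 -1.798475e+02 -1.335000e-01
   4.360000e-02  1.590000e-02  3.693000e-01 -7.654000e-01]]
```

```bash
python3 st.py
```

```text
[[ 5.117000e-01  4.187000e-01  7.690000e-02 -1.798401e+02 -1.288000e-01
   4.130000e-02  1.931000e-01 -1.789000e-01  7.664000e-01]
 [ 5.116000e-01  4.186000e-01  7.670000e-02 -1.798481e+02 -1.164000e-01
   3.210000e-02 -3.270000e-01  1.125000e-01 -4.312000e-01]
 [ 5.115000e-01  4.184000e-01  7.640000e-02 -1.798653e+02 -9.860000e-02
   2.900000e-02 -6.408000e-01  5.783000e-01 -4.313000e-01]
 [ 5.113000e-01  4.182000e-01  7.610000e-02 -1.798877e+02 -7.930000e-02
   2.290000e-02  5.973000e-01  3.879000e-01  1.552000e-01]]
```

>>> {"op": "nudge_tcp", "data": {"steps": [[[0, 0, 0], [0, 0, 0]], [[0, 0, 0], [0, 0, 0]]]}}

```text
time_s: 3.18
tcp_pos: [0.5111, 0.4177, 0.0749]
eef_rot: [-180.0, -0.0, 0.0]
contact_force: [0.8, -0.2, -0.0]
gripper_width: 0.0008
gripper_force: 0.0
```

The arm settles on target within about 0.3 s. Now I press gently down to about 5.5 mm of bar travel.

>>> {"op": "nudge_tcp", "data": {"steps": [[[0, 0, 0.004], [0, 0, 0]], [[0, 0, 0.009], [0, 0, 0]], [[0, 0, 0.014], [0, 0, 0]], [[0, 0, 0.0175], [0, 0, 0]], [[0, 0, 0.02], [0, 0, 0]], [[0, 0, 0.022], [0, 0, 0]], [[0, 0, 0.024], [0, 0, 0]], [[0, 0, 0.0255], [0, 0, 0]], [[0, 0, 0.0268], [0, 0, 0]], [[0, 0, 0.0275], [0, 0, 0]], [[0, 0, 0.0275], [0, 0, 0]], [[0, 0, 0.0275], [0, 0, 0]]]}}

```text
time_s: 4.18
tcp_pos: [0.511, 0.4174, 0.0475]
eef_rot: [180.0, 0.0, 0.0]
contact_force: [-2.3, -1.3, 6.3]
gripper_width: 0.0004
gripper_force: 2.9
```

```bash
python3 - <<'E'
import numpy as np
c=np.array([.5343,.2795]);a=np.radians(np.r_[99.5:188.4:45j]);p=c+.14*np.c_[np.cos(a),np.sin(a)]
for k in range(0,44,11):
    d=(p[k+1:k+12]-p[k])*[1,-1];print([[round(x,4),round(y,4),0,0,0,0] for x,y in d])
E
```

```text
[[np.float64(-0.0049), np.float64(0.0009), 0, 0, 0, 0], [np.float64(-0.0097), np.float64(0.002), 0, 0, 0, 0], [np.float64(-0.0145), np.float64(0.0032), 0, 0, 0, 0], [np.float64(-0.0192), np.float64(0.0046), 0, 0, 0, 0], [np.float64(-0.0239), np.float64(0.0062), 0, 0, 0, 0], [np.float64(-0.0285), np.float64(0.0079), 0, 0, 0, 0], [np.float64(-0.033), np.float64(0.0098), 0, 0, 0, 0], [np.float64(-0.0375), np.float64(0.0119), 0, 0, 0, 0], [np.float64(-0.0419), np.float64(0.0141), 0, 0, 0, 0], [np.float64(-0.0463), np.float64(0.0165), 0, 0, 0, 0], [np.float64(-0.0505), np.float64(0.019), 0, 0, 0, 0]]
[[np.float64(-0.0042), np.float64(0.0027), 0, 0, 0, 0], [np.float64(-0.0082), np.float64(0.0055), 0, 0, 0, 0], [np.float64(-0.0122), np.float64(0.0084), 0, 0, 0, 0], [np.float64(-0.016), np.float64(0.0115), 0, 0, 0, 0], [np.float64(-0.0197), np.float64(0.0148), 0, 0, 0, 0], [np.float64(-0.0234), np.float64(0.0181), 0, 0, 0, 0], [np.float64(-0.0269)
[... 762 characters left out ...]
-0.0215), np.float64(0.0442), 0, 0, 0, 0], [np.float64(-0.0228), np.float64(0.0489), 0, 0, 0, 0]]
[[np.float64(-0.0011), np.float64(0.0048), 0, 0, 0, 0], [np.float64(-0.002), np.float64(0.0097), 0, 0, 0, 0], [np.float64(-0.0028), np.float64(0.0145), 0, 0, 0, 0], [np.float64(-0.0034), np.float64(0.0194), 0, 0, 0, 0], [np.float64(-0.0038), np.float64(0.0244), 0, 0, 0, 0], [np.float64(-0.004), np.float64(0.0293), 0, 0, 0, 0], [np.float64(-0.0041), np.float64(0.0342), 0, 0, 0, 0], [np.float64(-0.0039), np.float64(0.0392), 0, 0, 0, 0], [np.float64(-0.0037), np.float64(0.0441), 0, 0, 0, 0], [np.float64(-0.0032), np.float64(0.049), 0, 0, 0, 0], [np.float64(-0.0026), np.float64(0.0539), 0, 0, 0, 0]]
```

The contact force is 6.3 N at z = 0.0475, which matches about 5.5 mm of bar travel. Now I start the stroke.

>>> {"op": "nudge_tcp", "data": {"steps": [[[-0.005, 0.001, 0], [0, 0, 0]], [[-0.0097, 0.002, 0], [0, 0, 0]], [[-0.0145, 0.0032, 0], [0, 0, 0]], [[-0.0192, 0.0046, 0], [0, 0, 0]], [[-0.0239, 0.0062, 0], [0, 0, 0]], [[-0.0285, 0.0079, 0], [0, 0, 0]], [[-0.033, 0.0098, 0], [0, 0, 0]], [[-0.0375, 0.0119, 0], [0, 0, 0]], [[-0.0419, 0.0141, 0], [0, 0, 0]], [[-0.0463, 0.0165, 0], [0, 0, 0]], [[-0.0505, 0.019, 0], [0, 0, 0]]]}}

```text
time_s: 5.1
tcp_pos: [0.4622, 0.4008, 0.0486]
eef_rot: [-179.8, -0.2, 0.1]
contact_force: [3.7, 2.1, 5.7]
gripper_width: 0.0007
gripper_force: 2.5
```

```bash
python3 -c "
from plant import r, optics, sensors;import numpy as np
s=sensors.get_state();d=s['tcp_pos'][:2]-[.5343,.2795];print(np.hypot(*d),np.degrees(np.arctan2(d[1],d[0])))"
```

```text
0.14109606118941107 120.7534646329705
```

>>> {"op": "nudge_tcp", "data": {"steps": [[[-0.0042, 0.0027, 0], [0, 0, 0]], [[-0.0082, 0.0055, 0], [0, 0, 0]], [[-0.0122, 0.0084, 0], [0, 0, 0]], [[-0.016, 0.0115, 0], [0, 0, 0]], [[-0.0197, 0.0148, 0], [0, 0, 0]], [[-0.0234, 0.0181, 0], [0, 0, 0]], [[-0.0269, 0.0216, 0], [0, 0, 0]], [[-0.0302, 0.0252, 0], [0, 0, 0]], [[-0.0335, 0.0289, 0], [0, 0, 0]], [[-0.0366, 0.0328, 0], [0, 0, 0]], [[-0.0396, 0.0367, 0], [0, 0, 0]]]}}

```text
time_s: 6.02
tcp_pos: [0.4225, 0.3644, 0.0485]
eef_rot: [-179.7, -0.2, 0.1]
contact_force: [2.7, 3.2, 5.1]
gripper_width: 0.0005
gripper_force: 2.5
```

```bash
python3 -c "
from plant import r, optics, sensors;import numpy as np
s=sensors.get_state();d=s['tcp_pos'][:2]-[.5343,.2795];print(np.hypot(*d),np.degrees(np.arctan2(d[1],d[0])))"
```

```text
0.14041868905541904 142.78520417079338
```

>>> {"op": "nudge_tcp", "data": {"steps": [[[-0.0028, 0.004, 0], [0, 0, 0]], [[-0.0055, 0.0082, 0], [0, 0, 0]], [[-0.0081, 0.0124, 0], [0, 0, 0]], [[-0.0105, 0.0167, 0], [0, 0, 0]], [[-0.0127, 0.0211, 0], [0, 0, 0]], [[-0.0148, 0.0256, 0], [0, 0, 0]], [[-0.0167, 0.0302, 0], [0, 0, 0]], [[-0.0185, 0.0348, 0], [0, 0, 0]], [[-0.0201, 0.0394, 0], [0, 0, 0]], [[-0.0215, 0.0442, 0], [0, 0, 0]], [[-0.0228, 0.0489, 0], [0, 0, 0]]]}}

```text
time_s: 6.93
tcp_pos: [0.3997, 0.3156, 0.0484]
eef_rot: [-179.7, -0.2, 0.1]
contact_force: [1.0, 2.9, 5.1]
gripper_width: 0.0007
gripper_force: 2.6
```

```bash
python3 -c "
from plant import r, optics, sensors;import numpy as np
s=sensors.get_state();d=s['tcp_pos'][:2]-[.5343,.2795];print(np.hypot(*d),np.degrees(np.arctan2(d[1],d[0])))"
```

```text
0.1394028928299145 164.99361344136602
```

>>> {"op": "nudge_tcp", "data": {"steps": [[[-0.0011, 0.0048, 0], [0, 0, 0]], [[-0.002, 0.0097, 0], [0, 0, 0]], [[-0.0028, 0.0145, 0], [0, 0, 0]], [[-0.0034, 0.0194, 0], [0, 0, 0]], [[-0.0038, 0.0244, 0], [0, 0, 0]], [[-0.004, 0.0293, 0], [0, 0, 0]], [[-0.0041, 0.0342, 0], [0, 0, 0]], [[-0.0039, 0.0392, 0], [0, 0, 0]], [[-0.0037, 0.0441, 0], [0, 0, 0]], [[-0.0033, 0.048, 0], [0, 0, 0]], [[-0.003, 0.051, 0], [0, 0, 0]], [[-0.0027, 0.053, 0], [0, 0, 0]]]}}

```text
time_s: 7.93
tcp_pos: [0.3968, 0.2622, 0.0482]
eef_rot: [-179.7, -0.2, 0.0]
contact_force: [-0.7, 5.0, 5.3]
gripper_width: 0.0001
gripper_force: 2.6
```

```bash
python3 -c "
from plant import r, optics, sensors;import numpy as np
s=sensors.get_state();d=s['tcp_pos'][:2]-[.5343,.2795];print(np.hypot(*d),np.degrees(np.arctan2(d[1],d[0])))"
```

```text
0.13854562640197307 -172.83168590075664
```

>>> {"op": "nudge_tcp", "data": {"steps": [[[0.0001, 0.001, 0], [0, 0, 0]], [[0.0002, 0.0016, 0], [0, 0, 0]], [[0.0002, 0.0016, 0], [0, 0, 0]], [[0.0002, 0.0016, 0], [0, 0, 0]], [[0.0002, 0.0016, -0.005], [0, 0, 0]], [[0.0002, 0.0016, -0.015], [0, 0, 0]], [[0.0002, 0.0016, -0.035], [0, 0, 0]], [[0.0002, 0.0016, -0.06], [0, 0, 0]], [[0.0002, 0.0016, -0.08], [0, 0, 0]], [[0.0002, 0.0016, -0.09], [0, 0, 0]], [[0.0002, 0.0016, -0.09], [0, 0, 0]], [[0.0002, 0.0016, -0.09], [0, 0, 0]]]}}

```text
time_s: 8.93
tcp_pos: [0.3954, 0.2583, 0.1374]
eef_rot: [-180.0, -0.0, -0.0]
contact_force: [-0.5, -0.0, -1.2]
gripper_width: 0.0003
gripper_force: 0.0
```

```bash
python3 -c "
from plant import r, optics, sensors;import numpy as np
from h import *
s=sensors.get_state();print(s['tcp_pos'])
c=optics.capture('top');P=cloud(c);b=mask(c,(100,120,60),(125,255,255),(285,212,312,240));print(len(b),P[b[:,1],b[:,0]].mean(0))
Q=P[165:250,105:215].reshape(-1,3);Q=Q[(Q[:,2]>.0475)&(Q[:,2]<.06)];print(len(Q),np.percentile(Q[:,2],[50,90]))"
```

```text
[0.39544865 0.25826134 0.13735573]
128 [ 0.4299198  -0.00842386  0.05799478]Traceback (most recent call last):
  File "<string>", line 6, in <module>
    Q=P[165:250,105:215].reshape(-1,3);Q=Q[(Q[:,2]>.0475)&(Q[:,2]<.06)];print(len(Q),np.percentile(Q[:,2],[50,90]))
                                                                                     ~~~~~~~~~~~~~^^^^^^^^^^^^^^^^
    return _quantile_unchecked(
        a, q, axis, out, overwrite_input, method, keepdims, weights)
    return _ureduce(a,
                    func=_quantile_ureduce_func,
    ...<5 lines>...
                    overwrite_input=overwrite_input,
                    method=method)
    r = func(a, **kwargs)
    result = _quantile(arr,
                       quantiles=q,
    ...<2 lines>...
                       out=out,
                       weights=wgt)
    slices_having_nans = np.isnan(arr[-1, ...])
                                  ~~~^^^^^^^^^
IndexError: index -1 is out of bounds for axis 0 with size 0
```

The top image's region over the bar held no readings above 47.5 mm, probably because the gripper is in the way, so I'll check it again once clear. Moving to the button.

>>> {"op": "nudge_tcp", "data": {"steps": [[[0.002, 0.015, 0], [0, 0, 0]], [[0.006, 0.045, 0], [0, 0, 0]], [[0.01, 0.08, 0], [0, 0, 0]], [[0.015, 0.115, 0], [0, 0, 0]], [[0.02, 0.15, 0], [0, 0, 0]], [[0.024, 0.185, 0], [0, 0, 0]], [[0.028, 0.22, 0], [0, 0, 0]], [[0.031, 0.245, 0], [0, 0, 0]], [[0.033, 0.26, 0], [0, 0, 0]], [[0.0337, 0.267, 0], [0, 0, 0]], [[0.0337, 0.267, 0], [0, 0, 0]], [[0.0337, 0.267, 0], [0, 0, 0]]]}}

```text
time_s: 9.98
tcp_pos: [0.429, -0.0089, 0.1365]
eef_rot: [180.0, 0.1, -0.1]
contact_force: [-0.0, 0.2, 0.2]
gripper_width: 0.0001
gripper_force: 0.0
```

```bash
python3 -c "
from plant import r, optics, sensors;import numpy as np
from h import *
optics.capture('wrist');s=sensors.get_state();print(s['time_s'],s['tcp_pos'])
t=cloud(load('top'));H=t[185:214,285:305].reshape(-1,3);H=H[H[:,2]>.07];print('handle',H.min(0),H.max(0))
c=optics.capture('top');P=cloud(c);cv2.imwrite('pics/top2.png',c['frame'][:,:,::-1])
Q=P[165:250,105:215].reshape(-1,3);Q=Q[(Q[:,2]>.0475)&(Q[:,2]<.06)];print(len(Q),Q[:,2].mean())"
```

```text
10.0333 [ 0.42912311 -0.00842966  0.13664308]
handle [ 0.46278601 -0.00108543  0.07040066] [0.52078429 0.01836642 0.09477157]
424 0.05165288486021614
```

View pics/top2.png

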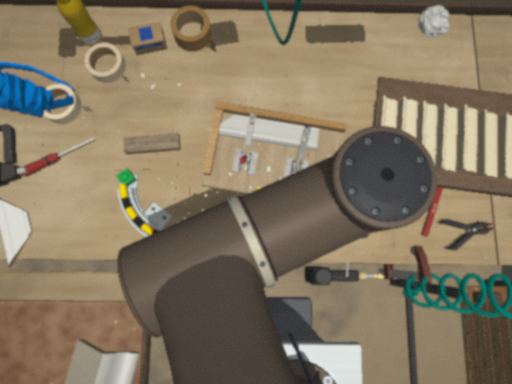

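The top view shows the bar standing up again and the loose things unmoved where they can be seen. Now I press the button, about 4 mm nearer the robot to clear the clamp handle.

>>> {"op": "nudge_tcp", "data": {"steps": [[[-0.003, 0, 0.015], [0, 0, 0]], [[-0.003, 0, 0.035], [0, 0, 0]], [[-0.003, 0, 0.055], [0, 0, 0]], [[-0.003, 0, 0.067], [0, 0, 0]], [[-0.003, 0, 0.073], [0, 0, 0]], [[-0.003, 0, 0.077], [0, 0, 0]], [[-0.003, 0, 0.08], [0, 0, 0]], [[-0.003, 0, 0.083], [0, 0, 0]], [[-0.003, 0, 0.0855], [0, 0, 0]], [[-0.003, 0, 0.0855], [0, 0, 0]], [[-0.003, 0, 0.0855], [0, 0, 0]], [[-0.003, 0, 0.0855], [0, 0, 0]]]}}

```text
time_s: 11.08
tcp_pos: [0.4267, -0.0082, 0.0523]
eef_rot: [-180.0, -0.1, 0.0]
contact_force: [-4.2, 3.2, 6.3]
gripper_width: 0.0005
gripper_force: 3.5
```

>>> {"op": "nudge_tcp", "data": {"steps": [[[0, 0, 0.001], [0, 0, 0]], [[0, 0, 0.001], [0, 0, 0]], [[0, 0, 0.001], [0, 0, 0]]]}}

```text
time_s: 11.33
tcp_pos: [0.4268, -0.0082, 0.052]
eef_rot: [-180.0, -0.1, 0.0]
contact_force: [-9.5, 3.4, 19.5]
gripper_width: 0.0005
gripper_force: 9.8
```

>>> {"op": "nudge_tcp", "data": {"steps": [[[0, 0, -0.003], [0, 0, 0]], [[0, 0, -0.01], [0, 0, 0]], [[0, 0, -0.025], [0, 0, 0]], [[0, 0, -0.05], [0, 0, 0]], [[0, 0, -0.075], [0, 0, 0]], [[0, 0, -0.1], [0, 0, 0]], [[0, 0, -0.115], [0, 0, 0]], [[0, 0, -0.12], [0, 0, 0]], [[0, 0, -0.12], [0, 0, 0]], [[0, 0, -0.12], [0, 0, 0]]]}}

```text
time_s: 12.17
tcp_pos: [0.4263, -0.0086, 0.1704]
eef_rot: [-180.0, -0.0, -0.0]
contact_force: [-0.1, -0.6, -0.1]
gripper_width: 0.0004
gripper_force: 0.0
```

```bash
python3 -c "
from plant import r, optics, sensors
import cv2
cv2.imwrite('pics/s2.png',optics.capture('scene')['frame'][:,:,::-1])"
```

```text
(no output)
```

View pics/s2.png

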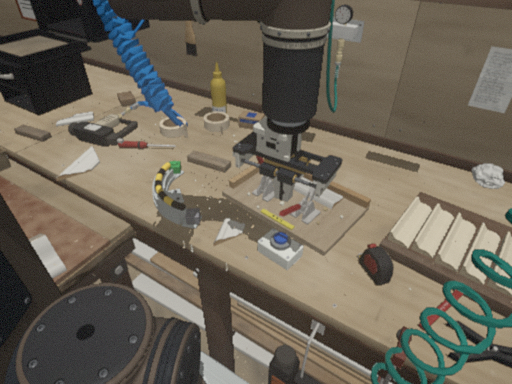

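The scene view shows the gripper clear above the button at (281,240), the bar up again, and the offcut, spacer block and tape measure where they were. The button bottomed out at 19.5 N and has been released, so I'm handing in.

```bash
python3 -c "
from plant import r, optics, sensors
print(r.close_job())"
```

```text
the job is handed in; nothing more can be done
None
```

I ran the fingertips along the bar in one stroke, from about 3 mm inside the green end to about 2 mm inside the grey end. It stayed about 4–5.5 mm down at every reading (stop at 12 mm). I then pressed the blue button fully and released it. The job was handed in at about 12 s with the robot clear and the loose things unmoved in the last image; no verdict came back.

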